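Put the brush tin away in the painting station's drawer

ROBOT

A 6-joint arm with a two-finger parallel gripper is mounted at the origin on the work surface. World frame = base frame: x ahead of the robot, y to its left, z up, the work surface at z = 0. Lengths are in m, angles in rad, forces in N, time in s.
With the tool pointing down it reaches from about 0.375 to 0.925 m from the base axis. Payload 5.7 kg.
Tool frame: the origin (TCP) lies midway between the tips of the shut fingers; the grasp point (between the pads) lies 19 mm behind it; z points along the fingers, y is the line along which they close (so a half turn about z gives the same grasp; the last joint's range is limited). The gripper opens to 85 mm and grips with 20 to 120 N. Pads are 22 mm wide; open, the fingers measure 114 mm over their backs; the gripper's body (76 mm by 85 mm) begins 54 mm behind the grasp point. The pads swing forward as they close: fully open they stand 13 mm farther back than shut.
Start: joints at [1.129, 0.359, 1.51, -0, 1.272, -0.115], TCP at [0.193, 0.568, 0.231] pointing down, gripper open.
Joint ranges: [-2.97, 2.97], [-1.01, 2.36], [0.21, 2.38], [-0.96, 4.11], [0.2, 2.71], [-2.98, 2.98]. Speed limits (rad/s): [2.39, 2.39, 3.14, 3.14, 3.14, 3.14].

INTERFACE

Orientations are given as a rotation vector (axis times angle).
In Python, from station import robot gives the robot as it stands. The module is installed in compiled form; this text tells all that it offers.
- The arm moves only by the shell command python3 -m handwheel 'ROWS' [FORCE]. ROWS is JSON, a list of rows, each an object of numbers: "tx", "ty", "tz": the shift along the tool's x, y, z in mm; "wx", "wy", "wz": the turn, a rotation vector about the tool's x, y, z in rad; "gripper": the finger opening in mm, from 0 to 85.4. A call has exactly 10 rows; each row is the pose to reach, as a shift and turn from the pose commanded when the call began, along the tool's axes at that moment; what a row does not reach only later rows make up. A row lasts 1/10 s, in which the tool goes at most 50 mm and 8.59 degrees, less where a joint would pass 70% of its speed; a pose out of reach is approached as far as the arm can. A call with a gripper value outside its range is refused whole. The fingers move at their own pace and stop on an object; FORCE is the grip in N (left out, the last holds). Time passes only in rows, so rows that repeat a pose let the fingers close, or fill a call up. It gives the time, the measured TCP pose, the force, the opening and the grip force at its end, in the units of the state.
- robot.get_obs(): the state, without advancing time (a new reading comes with each control period).
- robot.grab_frame(name): name is "scene" or "side" or "wrist"; returns the picture (420x560x3 uint8, red, green, blue); there is no depth.
- robot.calibration(name): a dict with "K" (3x3 intrinsics, pixels), "R" (3x3) and "t" (3): a world point X has camera coordinates R X + t. Camera axes: x right, y down, z forward; pixel columns grow to the right and rows downward; lengths in m; the calibration is good to about 2 mm. A picture is of the moment at which its call begins: read the wrist's pose just before it. calibration takes no time and is no camera call; for the wrist camera it gives the pose at the moment of the call.
- robot.sign_off(): hands the job in; it is judged then, once.
The state is a dict: "t": time; "joint_positions": joint angles; "qvel": joint speeds; "joint_torque": joint torques, N m; "position": TCP position; "orientation": TCP orientation; "contact_force": force on the tool from outside, world axes, zero at the start; "moment": the same for the moment, N m; "finger_gap": opening from 0.0 (shut) to 1.0 (fully open); "gripper_force": force on a finger pad.
Only numpy, scipy, OpenCV 4.12 (cv2) and the standard library are available. Lean on these libraries where they do the work, as an engineer would, in place of code of your own. Each camera call takes 0.05 s, during which the arm holds its last target. There are 200 camera calls.

TASK

Take the orange brush tin out of the wooden rack, stand or lay it down on the desk or the green mat and let go so that you can take it another way, then lay it flat on a broad side in the empty wide compartment of the open drawer and let go. Then slide the drawer gently but fully shut, without slamming it. Never drop the tin or let it topple, and leave the mug, the jar and the figure where they stand.

Things in the scene. Friction and masses are not known exactly. Their poses are not given: they have to be found in the camera images.
- tin: Closed rigid orange brush tin with a steel seam near its top end and a white patch on each broad side: a block 34 (its x) x 54 (its y) x 130 mm (its z), 0.13 to 0.25 kg. Origin at the centre of its bottom end, z along its length to the top end. It starts standing upright in the rack's middle pocket, its width over the rack's x.
- tin_mid (a point): The tin's centre, 65 mm from either end; axes as the tin's.
- rack: Fixed wooden rack, 78 (its x) x 166 (its y) x 70 mm high, origin under its centre, floor 6 mm thick. The middle one of three pockets along y (63 x 42 mm) holds the tin, its top 136 mm above the desk. Fixed bottles 152 mm high fill the outer pockets, 36 to 68 mm either side along y: only a gripper straight down, closing along the rack's x over the tin's 54 mm width, has room.
- mat: Fixed green cutting mat, 280 (its x) x 200 (its y) x 3 mm, origin under its centre, free but for the figure near one corner: room to set the tin down and change the grip. The rack and the mat lie one to the left and one to the right of the drawer, either way round.
- station: Fixed grey and black painting station, 220 (its x) x 300 (its y) x 74 mm high, origin under its centre, front face at its x = -110 mm; small pots up to 130 mm high stand along its back edge, from x = 55 mm back. Its shallow drawer comes out of the front, towards -x of the station.
- drawer (a joint): How far the drawer is open, in m: 0 fully shut (panel tight against the station's front face), 0.18 at most. It slides stiffly (about 1.5 N, more when fast) along the station's x, stays where it is left and stops hard at 0.
- lane (a point): Point on the drawer's inner floor (16 mm above the desk), moves with it: mid-width of the empty compartment, 80 mm behind the front panel's inside; axes as the station's, x pointing in. Compartment 121 x 186 mm, walls 34 mm and front panel 44 mm above its floor. The station leaves 46 mm above the floor, so the tin passes only flat; at first the front 170 mm lie clear of the station.
- front (a point): Point on the outer face of the drawer's front panel, 55 mm to the right (-y) of the round handle knob, 40 mm above the desk: a place to push. The panel is 212 mm wide, 12 mm thick, from 10 to 60 mm above the desk. The steel knob sticks out 34 mm in the middle. Axes as the station's.
- mug: Orange mug, 76 mm across, 95 mm high, stands far out beside the station; origin under its centre. Leave alone.
- jar: Glass jar with a white lid, 60 mm across, 75 mm high, stands far out beside the station; origin under its centre. Leave alone.
- figure: Grey painted figure 58 mm high on a black 40 mm round base; stands near one far corner of the mat; origin under its centre. Leave alone.
Mind the look-alikes: they are no part of the job. Leave any black or blue look-alike of the tin alone. Several things have the shape of the rack; the one meant has the colours described above.

How it is judged:
By the outcome, as a careful person would: the job done as asked, in the order asked, and still so for the second after the job is handed in, with the robot touching nothing.
It also fails if it takes over 72 s, if anything falls off the work surface, if the arm or the gripper's body presses on something with over 40 N, if the wrist force passes 120 N, or if a joint passes its speed limit or range.

## Working session

There is one attempt and no reset: what is moved stays moved. The work goes in short steps, Python scripts to look and compute and a shell command to move; the robot and the scene stay as the last step left them, time stands still between calls to the robot, and variables do not carry over. Pictures are saved under pics/ and viewed, at most 10 in all, crops included, and the job is handed in when it is done.

```bash
mkdir -p pics
python3 - <<'E'
from station import robot
import cv2,numpy as np
o=robot.get_obs();print(o)
for n in("scene","side"):
    im=robot.grab_frame(n);cv2.imwrite(f"pics/{n}0.png",im[:,:,::-1]);c=robot.calibration(n);print(n,{k:np.round(v,4).tolist() for k,v in c.items()})
E
```

```text
{'t': 0.0, 'joint_positions': array([ 1.12888132e+00,  3.59532396e-01,  1.51150497e+00,  1.20250402e-05,
        1.27250789e+00, -1.15115543e-01]), 'qvel': array([-8.17033591e-04, -3.05589840e-04,  8.36233690e-04,  4.54548326e-04,
       -8.40030835e-05, -8.45736296e-05]), 'joint_torque': array([-1.18184944e-03, -5.27626169e+01, -2.78614426e+01, -3.52089455e-04,
        1.33164754e-02, -1.18400615e-05]), 'position': array([0.19230751, 0.56757994, 0.2304097 ]), 'orientation': array([-5.10970289e-01, -3.09920361e+00,  2.94347768e-03]), 'contact_force': array([-0.55591412,  0.07156712, -0.70150294]), 'moment': array([ 0.02216843,  0.03428447, -0.01658093]), 'gripper_force': 0.0, 'finger_gap': 1.000657763044535}
scene {'K': [[540.3377, 0.0, 288.3318], [0.0, 540.3377, 213.341], [0.0, 0.0, 1.0]], 'R': [[0.6062, 0.7952, 0.013], [0.6622, -0.4957, -0.5619], [-0.4404, 0.3493, -0.8271]], 't': [-0.3952, -0.335, 1.8546]}
side {'K': [[482.3698, 0.0, 283.3057], [0.0, 482.3698, 216.6823], [0.0, 0.0, 1.0]], 'R': [[0.7983, -0.6022, 0.0057], [-0.3937, -0.529, -0.7517], [0.4557, 0.5979, -0.6594]], 't': [-0.4329, 0.2942, 1.0787]}
```

View pics/scene0.png

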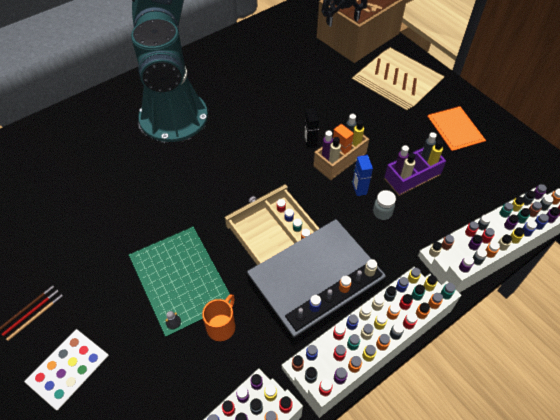

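View pics/side0.png

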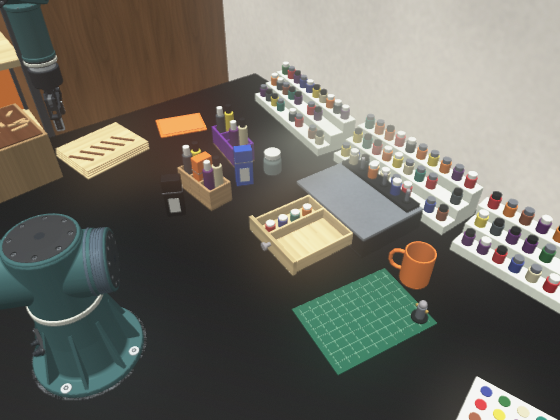

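Scene view: the wooden rack holding the orange tin is at (342,150). The look-alikes are the purple rack (415,170), the black tin (312,130) and the blue tin (362,178). The wooden one with orange tin fits the description. The drawer is at (272,225), the mat at (180,280), the figure at (172,320) and the mug at (220,320). I'll confirm in a crop and measure.

```bash
cat > h.py <<'E'
import cv2,numpy as np
from station import robot
def ray(c,uv,z):
    K,R,t=(np.array(c[k]) for k in"KRt"); C=-R.T@t
    d=R.T@np.linalg.inv(K)@np.array([uv[0],uv[1],1.]); return C+d*(z-C[2])/d[2]
def proj(c,X):
    K,R,t=(np.array(c[k]) for k in"KRt"); p=K@(R@np.array(X)+t); return p[:2]/p[2]
def rect(c,mask,z,out=0):
    cn=max(cv2.findContours(mask,0,2)[0],key=cv2.contourArea)[:,0]
    P=np.array([ray(c,u,z)[:2] for u in cn])
    return cv2.minAreaRect((P*1000).astype(np.float32))
def hsv(rgb,lo,hi): return cv2.inRange(cv2.cvtColor(rgb,cv2.COLOR_RGB2HSV),np.array(lo),np.array(hi))
E
python3 - <<'E'
from h import *
for n,(x,y,w,h) in {"scene":(220,105,160,180),"side":(160,130,210,150)}.items():
    im=cv2.imread(f"pics/{n}0.png")[:,:,::-1].copy();c=robot.calibration(n)
    print(n,"mat",rect(c,hsv(im,(65,60,40),(95,255,255)),.003))
    m=hsv(im,(3,150,120),(16,255,255));N,_,s,ce=cv2.connectedComponentsWithStats(m)
    for i in range(1,N):
        if s[i,4]>60: print("orange",s[i],ce[i].round(1),ray(c,ce[i],.136).round(3))
    cv2.imwrite(f"pics/{n}c.png",cv2.resize(im[y:y+h,x:x+w,::-1],None,fx=3.3,fy=3.3,interpolation=2)) if n=="scene" else cv2.imwrite(f"pics/{n}c.png",cv2.resize(im[y:y+h,x:x+w,::-1],None,fx=3.8,fy=3.8,interpolation=2))
E
```

```text
scene mat ((550.6897583007812, -303.09857177734375), (203.27784729003906, 283.8666687011719), 81.74898529052734)
orange [ 428  106   58   45 1463] [455.9 127.9] [0.687 0.616 0.136]
orange [334 124  20  31 263] [344.9 136.1] [0.51  0.321 0.136]
orange [202 294  32  46 903] [219.4 317.4] [ 0.772 -0.302  0.136]
side mat ((551.0670166015625, -303.6499328613281), (202.5503692626953, 283.63531494140625), 81.84862518310547)
orange [  0  69  24  40 569] [ 8.  90.1] [0.147 1.105 0.136]
orange [155 113  52  25 371] [179.9 125.8] [0.522 0.522 0.136]
orange [191 151  20  22 236] [199.2 160.6] [0.475 0.316 0.136]
orange [503 204  14  13 102] [508.8 211. ] [ 0.998 -0.352  0.136]
orange [553 227   7  16  70] [556.7 235.5] [ 1.01  -0.475  0.136]
orange [ 389  241   48   48 1472] [415.3 263.7] [ 0.665 -0.333  0.136]
```

View pics/scenec.png

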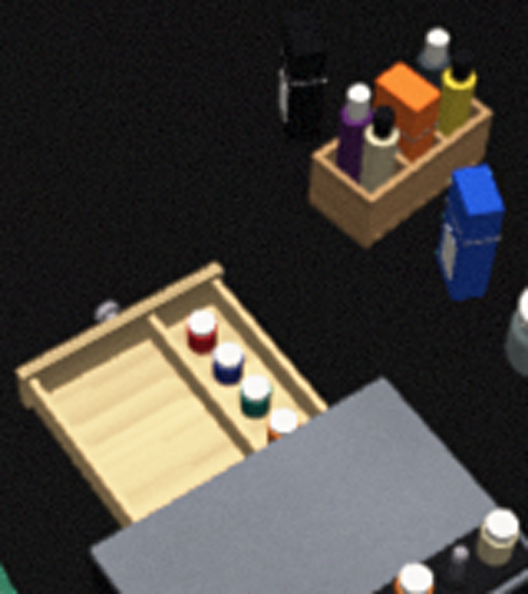

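View pics/sidec.png

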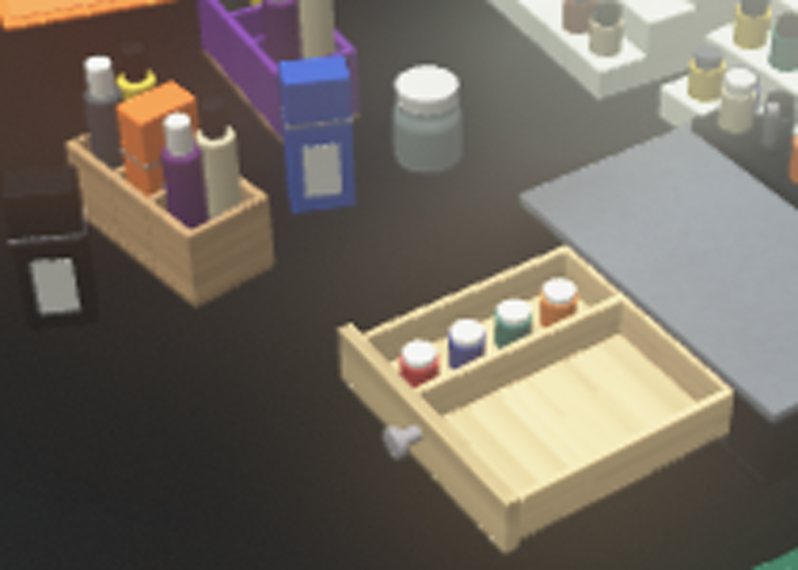

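The crops confirm it: the orange tin stands in the middle pocket of the wooden rack. Its top centre is about (408,85) in the scene crop and (158,108) in the side crop. Next I'll turn these corners into poses.

Run:
```python
from h import *
S=robot.calibration("scene");D=robot.calibration("side")
s=lambda L,z:[ray(S,(220+u/3.3,105+v/3.3),z)[:2].round(3).tolist() for u,v in L]
d=lambda L,z:[ray(D,(160+u/3.8,130+v/3.8),z)[:2].round(3).tolist() for u,v in L]
print("tin",s([(375,75),(402,63),(440,90),(412,105)],.136),d([(120,115),(175,85),(197,97),(140,130)],.136))
print("rack",s([(313,155),(370,210),(490,112)],.07),d([(68,142),(195,235),(270,195)],.07))
print("station",s([(92,550),(383,378),(495,500)],.074),d([(522,195),(775,415),(690,125)],.074))
print("panel",s([(20,373),(215,265)],.06),d([(343,328),(512,500)],.06))
print("knob",s([(107,312)],.035),d([(400,440)],.035))
print("fig",ray(S,(172,327),.005),ray(D,(421,317),.005))
```

```text
tin [[0.463, 0.316], [0.466, 0.345], [0.513, 0.352], [0.512, 0.319]] [[0.458, 0.33], [0.512, 0.341], [0.518, 0.316], [0.461, 0.304]]
rack [[0.462, 0.247], [0.545, 0.248], [0.522, 0.418]] [[0.446, 0.411], [0.466, 0.245], [0.539, 0.254]]
station [[0.683, -0.16], [0.696, 0.135], [0.844, 0.131]] [[0.694, 0.132], [0.678, -0.164], [0.862, 0.125]]
panel [[0.497, -0.107], [0.504, 0.099]] [[0.502, 0.099], [0.495, -0.109]]
knob [[0.473, 0.0]] [[0.483, 0.001]]
fig [ 0.66550928 -0.39481878  0.005     ] [ 0.6571219  -0.38912596  0.005     ]
```

```bash
python3 -m handwheel '[{"tx":-45,"ty":-16,"wz":0.14},{"tx":-90,"ty":-32,"wz":0.28},{"tx":-135,"ty":-48,"wz":0.42},{"tx":-180,"ty":-64,"wz":0.56},{"tx":-225,"ty":-80,"wz":0.7},{"tx":-270,"ty":-96,"wz":0.84},{"tx":-315,"ty":-112,"wz":0.98},{"tx":-360,"ty":-127,"wz":1.115},{"tx":-360,"ty":-127,"wz":1.115},{"tx":-360,"ty":-127,"wz":1.115,"gripper":85}]'
python3 - <<'E'
from h import *
o=robot.get_obs();print(o["position"],o["orientation"],o["joint_positions"].round(3))
c=robot.calibration("wrist");im=robot.grab_frame("wrist");cv2.imwrite("pics/w1.png",im[:,:,::-1]);np.savez("w1.npz",**c)
m=hsv(im,(3,150,100),(16,255,255));print(rect(c,m,.136), "expected", proj(c,(.492,.332,.136)))
print({k:np.round(v,3).tolist() for k,v in c.items()})
E
```

```text
[0.19233643 0.56764706 0.23051606] [-5.11013110e-01 -3.09924108e+00  2.61440312e-03] [ 1.129  0.359  1.511  0.     1.273 -0.115]
((117.5857162475586, 736.853271484375), (68.13277435302734, 77.40302276611328), 4.470566749572754) expected [164.18124347 542.73412061]
{'K': [[326.396, 0.0, 285.353], [0.0, 326.396, 210.877], [0.0, 0.0, 1.0]], 'R': [[0.32, 0.948, -0.001], [0.914, -0.308, 0.266], [0.251, -0.086, -0.964]], 't': [-0.599, -0.036, 0.378]}invalid input
```

View pics/w1.png

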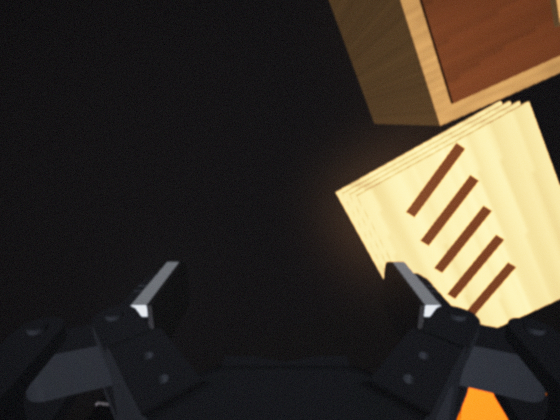

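The move was refused, and the wrist picture shows only the start view with the desk and pallet at (440,230). I'll retry with every key in each row.

```bash
python3 -m handwheel '[{"tx":-45,"ty":-16,"tz":0,"wx":0,"wy":0,"wz":0.14,"gripper":85},{"tx":-90,"ty":-32,"tz":0,"wx":0,"wy":0,"wz":0.28,"gripper":85},{"tx":-135,"ty":-48,"tz":0,"wx":0,"wy":0,"wz":0.42,"gripper":85},{"tx":-180,"ty":-64,"tz":0,"wx":0,"wy":0,"wz":0.56,"gripper":85},{"tx":-225,"ty":-80,"tz":0,"wx":0,"wy":0,"wz":0.7,"gripper":85},{"tx":-270,"ty":-96,"tz":0,"wx":0,"wy":0,"wz":0.84,"gripper":85},{"tx":-315,"ty":-112,"tz":0,"wx":0,"wy":0,"wz":0.98,"gripper":85},{"tx":-360,"ty":-127,"tz":0,"wx":0,"wy":0,"wz":1.115,"gripper":85},{"tx":-360,"ty":-127,"tz":0,"wx":0,"wy":0,"wz":1.115,"gripper":85},{"tx":-360,"ty":-127,"tz":0,"wx":0,"wy":0,"wz":1.115,"gripper":85}]'
python3 - <<'E'
from h import *
o=robot.get_obs();print(o["position"],o["orientation"],o["joint_positions"].round(3))
c=robot.calibration("wrist");im=robot.grab_frame("wrist");cv2.imwrite("pics/w2.png",im[:,:,::-1]);np.savez("w2.npz",**c)
m=hsv(im,(3,150,100),(16,255,255));print(rect(c,m,.136), "expected", proj(c,(.492,.332,.136)))
E
```

```text
t: 1.15
position: [0.4933, 0.3315, 0.2308]
orientation: [-2.075, -2.358, 0.001]
contact_force: [-0.9, -0.3, -0.1]
finger_gap: 0.998
gripper_force: 0.0
[0.49326846 0.33145909 0.23077736] [-2.07518123e+00 -2.35761755e+00  1.44371224e-03] [0.475 0.352 1.523 0.    1.268 0.348]
((486.94219970703125, 356.2563171386719), (49.67305374145508, 14.538951873779297), 5.186002254486084) expected [283.50379329 211.45844005]
```

View pics/w2.png

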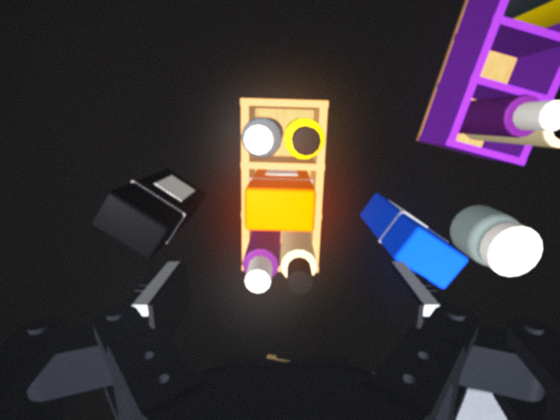

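Wrist view: the tin top is centred at about (281,209), aligned with the gripper, with bottles above and below in the image. I'll shift a few mm and descend.

```bash
python3 -m handwheel '[{"tx":2,"ty":-3,"tz":10,"wx":0,"wy":0,"wz":0,"gripper":85},{"tx":2,"ty":-3,"tz":30,"wx":0,"wy":0,"wz":0,"gripper":85},{"tx":2,"ty":-3,"tz":50,"wx":0,"wy":0,"wz":0,"gripper":85},{"tx":2,"ty":-3,"tz":70,"wx":0,"wy":0,"wz":0,"gripper":85},{"tx":2,"ty":-3,"tz":85,"wx":0,"wy":0,"wz":0,"gripper":85},{"tx":2,"ty":-3,"tz":100,"wx":0,"wy":0,"wz":0,"gripper":85},{"tx":2,"ty":-3,"tz":115,"wx":0,"wy":0,"wz":0,"gripper":85},{"tx":2,"ty":-3,"tz":125,"wx":0,"wy":0,"wz":0,"gripper":85},{"tx":2,"ty":-3,"tz":135,"wx":0,"wy":0,"wz":0,"gripper":85},{"tx":2,"ty":-3,"tz":135,"wx":0,"wy":0,"wz":0,"gripper":85}]'
python3 -m handwheel '[{"tx":0,"ty":0,"tz":0,"wx":0,"wy":0,"wz":0,"gripper":70},{"tx":0,"ty":0,"tz":0,"wx":0,"wy":0,"wz":0,"gripper":60},{"tx":0,"ty":0,"tz":0,"wx":0,"wy":0,"wz":0,"gripper":40},{"tx":0,"ty":0,"tz":0,"wx":0,"wy":0,"wz":0,"gripper":40},{"tx":0,"ty":0,"tz":0,"wx":0,"wy":0,"wz":0,"gripper":40},{"tx":0,"ty":0,"tz":0,"wx":0,"wy":0,"wz":0,"gripper":40},{"tx":0,"ty":0,"tz":0,"wx":0,"wy":0,"wz":0,"gripper":40},{"tx":0,"ty":0,"tz":0,"wx":0,"wy":0,"wz":0,"gripper":40},{"tx":0,"ty":0,"tz":0,"wx":0,"wy":0,"wz":0,"gripper":40},{"tx":0,"ty":0,"tz":0,"wx":0,"wy":0,"wz":0,"gripper":40}]' 50
```

```text
t: 2.2
position: [0.488, 0.334, 0.0949]
orientation: [-2.072, -2.361, 0.004]
contact_force: [-0.5, 0.2, 1.2]
finger_gap: 0.994
gripper_force: 0.0
t: 3.2
position: [0.4899, 0.3342, 0.0972]
orientation: [2.074, 2.36, 0.002]
contact_force: [-1.9, -0.6, 5.9]
finger_gap: 0.625
gripper_force: 52.1
```

```bash
python3 -m handwheel '[{"tx":0,"ty":0,"tz":-8,"wx":0,"wy":0,"wz":0,"gripper":40},{"tx":0,"ty":0,"tz":-25,"wx":0,"wy":0,"wz":0,"gripper":40},{"tx":0,"ty":0,"tz":-45,"wx":0,"wy":0,"wz":0,"gripper":40},{"tx":0,"ty":0,"tz":-68,"wx":0,"wy":0,"wz":0,"gripper":40},{"tx":0,"ty":0,"tz":-93,"wx":0,"wy":0,"wz":0,"gripper":40},{"tx":0,"ty":0,"tz":-118,"wx":0,"wy":0,"wz":0,"gripper":40},{"tx":0,"ty":0,"tz":-140,"wx":0,"wy":0,"wz":0,"gripper":40},{"tx":0,"ty":0,"tz":-155,"wx":0,"wy":0,"wz":0,"gripper":40},{"tx":0,"ty":0,"tz":-163,"wx":0,"wy":0,"wz":0,"gripper":40},{"tx":0,"ty":0,"tz":-165,"wx":0,"wy":0,"wz":0,"gripper":40}]'
python3 -m handwheel '[{"tx":-12,"ty":0,"tz":0,"wx":0,"wy":0,"wz":0.02,"gripper":40},{"tx":-40,"ty":0,"tz":0,"wx":0,"wy":0,"wz":0.05,"gripper":40},{"tx":-75,"ty":0,"tz":0,"wx":0,"wy":0,"wz":0.1,"gripper":40},{"tx":-113,"ty":-4,"tz":0,"wx":0,"wy":0,"wz":0.14,"gripper":40},{"tx":-151,"ty":-8,"tz":0,"wx":0,"wy":0,"wz":0.18,"gripper":40},{"tx":-189,"ty":-12,"tz":0,"wx":0,"wy":0,"wz":0.22,"gripper":40},{"tx":-227,"ty":-17,"tz":0,"wx":0,"wy":0,"wz":0.26,"gripper":40},{"tx":-265,"ty":-22,"tz":0,"wx":0,"wy":0,"wz":0.3,"gripper":40},{"tx":-300,"ty":-28,"tz":0,"wx":0,"wy":0,"wz":0.33,"gripper":40},{"tx":-330,"ty":-34,"tz":0,"wx":0,"wy":0,"wz":0.35,"gripper":40}]'
```

```text
t: 4.2
position: [0.4899, 0.3341, 0.2622]
orientation: [2.073, 2.359, 0.002]
contact_force: [1.6, 1.3, -2.3]
finger_gap: 0.626
gripper_force: 52.6
t: 5.2
position: [0.4969, -0.0001, 0.2601]
orientation: [-2.455, -1.959, 0.003]
contact_force: [0.5, 0.1, -2.3]
finger_gap: 0.63
gripper_force: 52.6
```

```bash
python3 -m handwheel '[{"tx":-30,"ty":6,"tz":0,"wx":0,"wy":0,"wz":0.04,"gripper":40},{"tx":-66,"ty":15,"tz":0,"wx":0,"wy":0,"wz":0.08,"gripper":40},{"tx":-104,"ty":24,"tz":0,"wx":0,"wy":0,"wz":0.12,"gripper":40},{"tx":-142,"ty":33,"tz":0,"wx":0,"wy":0,"wz":0.16,"gripper":40},{"tx":-180,"ty":42,"tz":0,"wx":0,"wy":0,"wz":0.2,"gripper":40},{"tx":-218,"ty":51,"tz":0,"wx":0,"wy":0,"wz":0.25,"gripper":40},{"tx":-255,"ty":60,"tz":0,"wx":0,"wy":0,"wz":0.3,"gripper":40},{"tx":-290,"ty":69,"tz":0,"wx":0,"wy":0,"wz":0.33,"gripper":40},{"tx":-312,"ty":74,"tz":0,"wx":0,"wy":0,"wz":0.35,"gripper":40},{"tx":-321,"ty":76,"tz":0,"wx":0,"wy":0,"wz":0.35,"gripper":40}]'
python3 -m handwheel '[{"tx":0,"ty":0,"tz":15,"wx":0,"wy":0,"wz":0,"gripper":40},{"tx":0,"ty":0,"tz":40,"wx":0,"wy":0,"wz":0,"gripper":40},{"tx":0,"ty":0,"tz":70,"wx":0,"wy":0,"wz":0,"gripper":40},{"tx":0,"ty":0,"tz":95,"wx":0,"wy":0,"wz":0,"gripper":40},{"tx":0,"ty":0,"tz":115,"wx":0,"wy":0,"wz":0,"gripper":40},{"tx":0,"ty":0,"tz":130,"wx":0,"wy":0,"wz":0,"gripper":40},{"tx":0,"ty":0,"tz":142,"wx":0,"wy":0,"wz":0,"gripper":40},{"tx":0,"ty":0,"tz":150,"wx":0,"wy":0,"wz":0,"gripper":40},{"tx":0,"ty":0,"tz":155,"wx":0,"wy":0,"wz":0,"gripper":40},{"tx":0,"ty":0,"tz":156,"wx":0,"wy":0,"wz":0,"gripper":40}]'
python3 -c "
from station import robot;print(robot.get_obs()['joint_positions'].round(3))"
```

```text
t: 6.2
position: [0.5007, -0.3299, 0.2598]
orientation: [-2.758, -1.501, 0.003]
contact_force: [-0.4, 0.5, -1.8]
finger_gap: 0.628
gripper_force: 52.7
t: 7.2
position: [0.5019, -0.3273, 0.1051]
orientation: [-2.757, -1.506, 0.0]
contact_force: [0.1, 0.3, -1.7]
finger_gap: 0.628
gripper_force: 52.7
[-0.693  0.493  1.643 -0.     1.006 -0.122]
```

```bash
python3 -m handwheel '[{"tx":0,"ty":0,"tz":3,"wx":0,"wy":0,"wz":0,"gripper":40},{"tx":0,"ty":0,"tz":6,"wx":0,"wy":0,"wz":0,"gripper":40},{"tx":0,"ty":0,"tz":8,"wx":0,"wy":0,"wz":0,"gripper":40},{"tx":0,"ty":0,"tz":9,"wx":0,"wy":0,"wz":0,"gripper":40},{"tx":0,"ty":0,"tz":9.5,"wx":0,"wy":0,"wz":0,"gripper":40},{"tx":0,"ty":0,"tz":10,"wx":0,"wy":0,"wz":0,"gripper":40},{"tx":0,"ty":0,"tz":10.5,"wx":0,"wy":0,"wz":0,"gripper":40},{"tx":0,"ty":0,"tz":11,"wx":0,"wy":0,"wz":0,"gripper":40},{"tx":0,"ty":0,"tz":11.5,"wx":0,"wy":0,"wz":0,"gripper":40},{"tx":0,"ty":0,"tz":11.5,"wx":0,"wy":0,"wz":0,"gripper":40}]'
```

```text
t: 8.2
position: [0.5021, -0.3276, 0.0943]
orientation: [2.757, 1.506, -0.0]
contact_force: [-1.2, -0.2, 2.9]
finger_gap: 0.624
gripper_force: 53.0
```

Contact made (about 4.6 N upward). Releasing and rising.

```bash
python3 -m handwheel '[{"tx":0,"ty":0,"tz":0,"wx":0,"wy":0,"wz":0,"gripper":56},{"tx":0,"ty":0,"tz":0,"wx":0,"wy":0,"wz":0,"gripper":60},{"tx":0,"ty":0,"tz":0,"wx":0,"wy":0,"wz":0,"gripper":66},{"tx":0,"ty":0,"tz":0,"wx":0,"wy":0,"wz":0,"gripper":74},{"tx":0,"ty":0,"tz":0,"wx":0,"wy":0,"wz":0,"gripper":85},{"tx":0,"ty":0,"tz":0,"wx":0,"wy":0,"wz":0,"gripper":85},{"tx":0,"ty":0,"tz":-10,"wx":0,"wy":0,"wz":0,"gripper":85},{"tx":0,"ty":0,"tz":-30,"wx":0,"wy":0,"wz":0,"gripper":85},{"tx":0,"ty":0,"tz":-55,"wx":0,"wy":0,"wz":0,"gripper":85},{"tx":0,"ty":0,"tz":-80,"wx":0,"wy":0,"wz":0,"gripper":85}]'
python3 -m handwheel '[{"tx":0,"ty":0,"tz":-30,"wx":0,"wy":0,"wz":0,"gripper":85},{"tx":0,"ty":0,"tz":-60,"wx":0,"wy":0,"wz":0,"gripper":85},{"tx":0,"ty":0,"tz":-100,"wx":0,"wy":0,"wz":0,"gripper":85},{"tx":0,"ty":0,"tz":-100,"wx":0,"wy":0.1,"wz":0,"gripper":85},{"tx":0,"ty":0,"tz":-100,"wx":0,"wy":0.2,"wz":0,"gripper":85},{"tx":0,"ty":0,"tz":-100,"wx":0,"wy":0.3,"wz":0,"gripper":85},{"tx":0,"ty":0,"tz":-100,"wx":0,"wy":0.4,"wz":0,"gripper":85},{"tx":0,"ty":0,"tz":-100,"wx":0,"wy":0.4,"wz":0,"gripper":85},{"tx":0,"ty":0,"tz":-100,"wx":0,"wy":0.4,"wz":0,"gripper":85},{"tx":0,"ty":0,"tz":-100,"wx":0,"wy":0.4,"wz":0,"gripper":85}]'
python3 - <<'E'
from h import *
from scipy.spatial.transform import Rotation as R
o=robot.get_obs();print(o['joint_positions'].round(3));print(R.from_rotvec(o["orientation"]).as_matrix().round(3))
for n in("scene","side"):
    im=robot.grab_frame(n);cv2.imwrite(f"pics/{n}1.png",im[:,:,::-1]);c=robot.calibration(n)
    m=hsv(im,(3,150,120),(16,255,255));N,_,s,ce=cv2.connectedComponentsWithStats(m)
    for i in range(1,N):
        if s[i,4]>200: print("orange",s[i],ce[i].round(1))
E
```

```text
t: 9.2
position: [0.502, -0.3274, 0.1752]
orientation: [-2.757, -1.506, 0.0]
contact_force: [0.2, -0.8, -0.3]
finger_gap: 0.994
gripper_force: 0.0
t: 10.2
position: [0.5024, -0.327, 0.2744]
orientation: [-2.55, -1.395, -0.515]
contact_force: [-0.4, -0.7, 0.2]
finger_gap: 0.994
gripper_force: 0.0
[-0.925  0.372  1.453  0.374  1.468 -0.422]
[[ 0.497  0.842  0.21 ]
 [ 0.776 -0.54   0.326]
 [ 0.388  0.001 -0.922]]
orange [ 428  106   58   45 1463] [455.9 127.9]
orange [147 237  15  26 322] [154.3 249.4]
orange [202 294  32  47 914] [219.2 317.5]
orange [  0  69  24  40 569] [ 8.  90.1]
orange [ 389  241   48   48 1410] [415.4 264.1]
orange [347 294  28  22 313] [359.5 308.2]
orange [344 309  28  30 335] [355.4 326. ]
```

View pics/scene1.png

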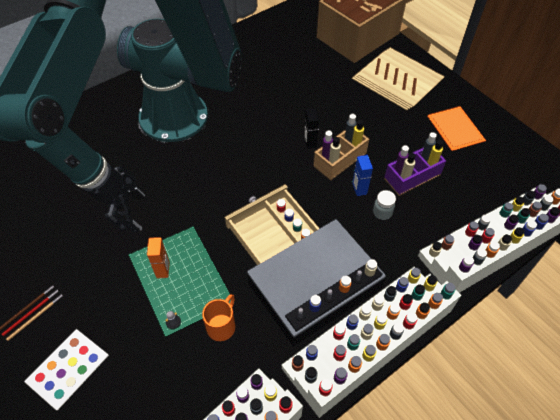

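Scene view: the tin stands upright on the mat at (157,258), and the hand at (125,200) can tilt in from the right side. I'll back off and tilt towards horizontal.

```bash
python3 -m handwheel '[{"tx":-20,"ty":0,"tz":-8,"wx":0,"wy":0.0,"wz":0,"gripper":85},{"tx":-45,"ty":0,"tz":-18,"wx":0,"wy":0.1,"wz":0,"gripper":85},{"tx":-75,"ty":0,"tz":-32,"wx":0,"wy":0.2,"wz":0,"gripper":85},{"tx":-75,"ty":0,"tz":-32,"wx":0,"wy":0.33,"wz":0,"gripper":85},{"tx":-75,"ty":0,"tz":-32,"wx":0,"wy":0.46,"wz":0,"gripper":85},{"tx":-75,"ty":0,"tz":-32,"wx":0,"wy":0.59,"wz":0,"gripper":85},{"tx":-75,"ty":0,"tz":-32,"wx":0,"wy":0.72,"wz":0,"gripper":85},{"tx":-75,"ty":0,"tz":-32,"wx":0,"wy":0.85,"wz":0,"gripper":85},{"tx":-75,"ty":0,"tz":-32,"wx":0,"wy":0.9,"wz":0,"gripper":85},{"tx":-75,"ty":0,"tz":-32,"wx":0,"wy":0.9,"wz":0,"gripper":85}]'
python3 - <<'E'
from h import *
from scipy.spatial.transform import Rotation as R
o=robot.get_obs();print(o['joint_positions'].round(3));M=R.from_rotvec(o["orientation"]).as_matrix();print(M.round(3))
for P in ((.458,-.396,.091),(.510,-.315,.064)): print(M.T@(np.array(P)-o["position"])*1000)
# tin top on scene/side pictures: corners of the brightest orange region at z=.133
import cv2
for n,b in(("scene",(147,237,15,26)),("side",(340,290,40,54))):
    im=cv2.imread(f"pics/{n}1.png")[:,:,::-1].copy();x,y,w,h=b
    cv2.imwrite(f"pics/{n}tin.png",cv2.resize(im[y-10:y+h+20,x-15:x+w+15,::-1],None,fx=7,fy=7,interpolation=2))
a=cv2.imread("pics/scenetin.png");b=cv2.imread("pics/sidetin.png");H=max(a.shape[0],b.shape[0])
p=lambda q:cv2.copyMakeBorder(q,0,H-q.shape[0],0,0,0)
cv2.imwrite("pics/tins.png",np.hstack([p(a),p(b)]));print(a.shape,b.shape)
E
```

```text
t: 11.3
position: [0.4581, -0.3955, 0.2723]
orientation: [-1.862, -1.015, -1.415]
contact_force: [0.3, 0.7, 0.4]
finger_gap: 0.994
gripper_force: 0.0
[-1.301  0.791  1.337  0.902  1.989 -0.804]
[[ 0.147  0.842  0.52 ]
 [ 0.222 -0.54   0.812]
 [ 0.964 -0.004 -0.266]]
[-174.83229623    0.85518134   47.81130482]
[-175.23215451    0.99417963  147.78040401]
(392, 315, 3) (588, 490, 3)
```

View pics/tins.png

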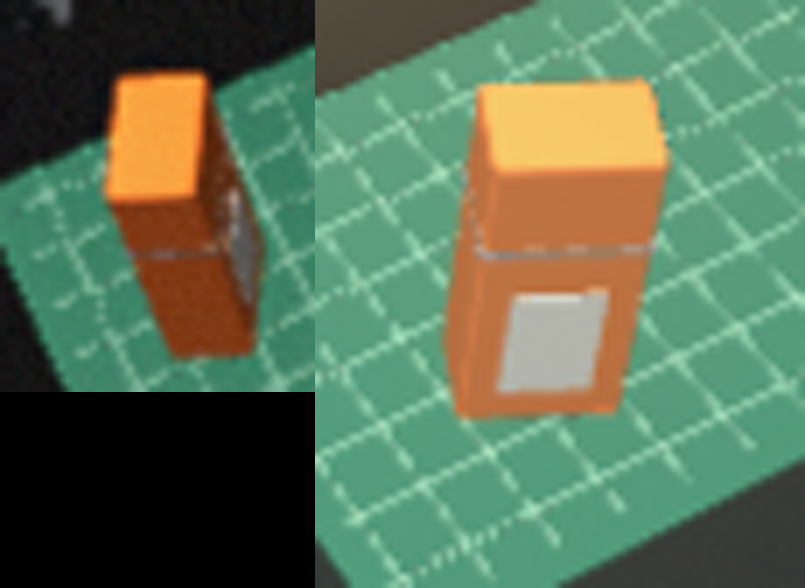

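Crop: the tin stands upright, with its top face centred at about (154.4,246.4) in scene and (361.7,297.9) in side. Next I'll check its position and descend beside it.

```bash
python3 - <<'E'
from h import *
print(ray(robot.calibration("scene"),(154.4,246.4),.133),ray(robot.calibration("side"),(361.7,297.9),.133))
E
python3 -m handwheel '[{"tx":-10,"ty":0,"tz":3,"wx":0,"wy":0,"wz":0,"gripper":85},{"tx":-30,"ty":0,"tz":8,"wx":0,"wy":0,"wz":0,"gripper":85},{"tx":-55,"ty":0,"tz":15,"wx":0,"wy":0,"wz":0,"gripper":85},{"tx":-80,"ty":0,"tz":22,"wx":0,"wy":0,"wz":0,"gripper":85},{"tx":-105,"ty":0,"tz":29,"wx":0,"wy":0,"wz":0,"gripper":85},{"tx":-130,"ty":0,"tz":36,"wx":0,"wy":0,"wz":0,"gripper":85},{"tx":-150,"ty":0,"tz":41,"wx":0,"wy":0,"wz":0,"gripper":85},{"tx":-165,"ty":0,"tz":45,"wx":0,"wy":0,"wz":0,"gripper":85},{"tx":-175,"ty":1,"tz":48,"wx":0,"wy":0,"wz":0,"gripper":85},{"tx":-175,"ty":1,"tz":48,"wx":0,"wy":0,"wz":0,"gripper":85}]'
python3 -c "
from station import robot;print(robot.get_obs()['joint_positions'].round(3))"
```

```text
[ 0.50337956 -0.32798166  0.133     ] [ 0.50014353 -0.33025792  0.133     ]
t: 12.3
position: [0.4586, -0.3968, 0.0916]
orientation: [-1.863, -1.017, -1.416]
contact_force: [-0.8, -0.4, -0.0]
finger_gap: 0.999
gripper_force: 0.0
[-1.301  1.03   1.344  0.836  1.828 -1.005]
```

```bash
python3 -m handwheel '[{"tx":0,"ty":0,"tz":10,"wx":0,"wy":0,"wz":0,"gripper":85},{"tx":0,"ty":0,"tz":25,"wx":0,"wy":0,"wz":0,"gripper":85},{"tx":0,"ty":0,"tz":40,"wx":0,"wy":0,"wz":0,"gripper":85},{"tx":0,"ty":0,"tz":55,"wx":0,"wy":0,"wz":0,"gripper":85},{"tx":0,"ty":0,"tz":68,"wx":0,"wy":0,"wz":0,"gripper":85},{"tx":0,"ty":0,"tz":80,"wx":0,"wy":0,"wz":0,"gripper":85},{"tx":0,"ty":0,"tz":90,"wx":0,"wy":0,"wz":0,"gripper":85},{"tx":0,"ty":0,"tz":97,"wx":0,"wy":0,"wz":0,"gripper":85},{"tx":0,"ty":0,"tz":99,"wx":0,"wy":0,"wz":0,"gripper":85},{"tx":0,"ty":0,"tz":99,"wx":0,"wy":0,"wz":0,"gripper":85}]'
python3 -m handwheel '[{"tx":0,"ty":0,"tz":0,"wx":0,"wy":0,"wz":0,"gripper":75},{"tx":0,"ty":0,"tz":0,"wx":0,"wy":0,"wz":0,"gripper":66},{"tx":0,"ty":0,"tz":0,"wx":0,"wy":0,"wz":0,"gripper":60},{"tx":0,"ty":0,"tz":0,"wx":0,"wy":0,"wz":0,"gripper":56},{"tx":0,"ty":0,"tz":0,"wx":0,"wy":0,"wz":0,"gripper":40},{"tx":0,"ty":0,"tz":0,"wx":0,"wy":0,"wz":0,"gripper":40},{"tx":0,"ty":0,"tz":0,"wx":0,"wy":0,"wz":0,"gripper":40},{"tx":0,"ty":0,"tz":0,"wx":0,"wy":0,"wz":0,"gripper":40},{"tx":0,"ty":0,"tz":0,"wx":0,"wy":0,"wz":0,"gripper":40},{"tx":0,"ty":0,"tz":0,"wx":0,"wy":0,"wz":0,"gripper":40}]' 60
```

```text
t: 13.3
position: [0.5102, -0.3168, 0.0661]
orientation: [-1.864, -1.018, -1.417]
contact_force: [-0.2, 0.3, 0.7]
finger_gap: 0.999
gripper_force: 0.0
t: 14.3
position: [0.5101, -0.3169, 0.0663]
orientation: [-1.864, -1.018, -1.417]
contact_force: [-2.9, -1.6, 2.3]
finger_gap: 0.624
gripper_force: 64.0
```

Gripped. Lifting, while I work out the compartment's midline from the earlier crops.

```bash
python3 -m handwheel '[{"tx":6,"ty":0,"tz":-2,"wx":0,"wy":0,"wz":0,"gripper":40},{"tx":18,"ty":0,"tz":-5,"wx":0,"wy":0,"wz":0,"gripper":40},{"tx":35,"ty":0,"tz":-10,"wx":0,"wy":0,"wz":0,"gripper":40},{"tx":55,"ty":0,"tz":-15,"wx":0,"wy":0,"wz":0,"gripper":40},{"tx":77,"ty":0,"tz":-21,"wx":0,"wy":0,"wz":0,"gripper":40},{"tx":100,"ty":0,"tz":-28,"wx":0,"wy":0,"wz":0,"gripper":40},{"tx":123,"ty":0,"tz":-34,"wx":0,"wy":0,"wz":0,"gripper":40},{"tx":145,"ty":0,"tz":-40,"wx":0,"wy":0,"wz":0,"gripper":40},{"tx":158,"ty":0,"tz":-44,"wx":0,"wy":0,"wz":0,"gripper":40},{"tx":164,"ty":0,"tz":-45,"wx":0,"wy":0,"wz":0,"gripper":40}]'
python3 - <<'E'
from h import *
S=robot.calibration("scene");D=robot.calibration("side")
A=np.radians(-2.2);F=np.array([.4995,-.004])
def loc(p): d=p[:2]-F; return (np.array([[np.cos(A),np.sin(A)],[-np.sin(A),np.cos(A)]])@d*1000).round(1).tolist()
print("scene div",[loc(ray(S,(220+u/3.3,105+v/3.3),.05)) for u,v in[(153,320),(250,450)]],"wall",[loc(ray(S,(220+u/3.3,105+v/3.3),.05)) for u,v in[(37,385),(127,522)]])
print("side div",[loc(ray(D,(160+u/3.8,130+v/3.8),.05)) for u,v in[(425,395),(620,300)]],"wall",[loc(ray(D,(160+u/3.8,130+v/3.8),.05)) for u,v in[(522,497),(730,393)]])
print(F+np.array([[np.cos(A),-np.sin(A)],[np.sin(A),np.cos(A)]])@[.092,-.036])
E
```

```text
t: 15.3
position: [0.5105, -0.3167, 0.2382]
orientation: [-1.865, -1.021, -1.417]
contact_force: [-0.5, -0.7, -3.2]
finger_gap: 0.622
gripper_force: 63.9
scene div [[13.9, 27.0], [173.7, 19.4]] wall [[14.3, -94.9], [172.4, -105.1]]
side div [[14.4, 19.3], [191.9, 22.8]] wall [[12.6, -99.0], [192.8, -100.7]]
[ 0.59005023 -0.04350514]
```

```bash
python3 -m handwheel '[{"tx":0,"ty":0,"tz":0,"wx":0,"wy":-0.06,"wz":0,"gripper":40},{"tx":0,"ty":0,"tz":0,"wx":0,"wy":-0.18,"wz":0,"gripper":40},{"tx":0,"ty":0,"tz":0,"wx":0,"wy":-0.32,"wz":0,"gripper":40},{"tx":0,"ty":0,"tz":0,"wx":0,"wy":-0.46,"wz":0,"gripper":40},{"tx":0,"ty":0,"tz":0,"wx":0,"wy":-0.6,"wz":0,"gripper":40},{"tx":0,"ty":0,"tz":0,"wx":0,"wy":-0.74,"wz":0,"gripper":40},{"tx":0,"ty":0,"tz":0,"wx":0,"wy":-0.88,"wz":0,"gripper":40},{"tx":0,"ty":0,"tz":0,"wx":0,"wy":-1.02,"wz":0,"gripper":40},{"tx":0,"ty":0,"tz":0,"wx":0,"wy":-1.16,"wz":0,"gripper":40},{"tx":0,"ty":0,"tz":0,"wx":0,"wy":-1.3,"wz":0,"gripper":40}]'
python3 - <<'E'
from h import *
from scipy.spatial.transform import Rotation as R
o=robot.get_obs();print(o['joint_positions'].round(3));M=R.from_rotvec(o["orientation"]).as_matrix();print(M.round(3))
print(M.T@(np.array([.590,-.044,.238])-o["position"])*1000, np.degrees(np.arctan2(M[1,1],M[0,1])))
E
```

```text
t: 16.3
position: [0.51, -0.3162, 0.2369]
orientation: [2.755, 1.503, -0.006]
contact_force: [-0.5, 0.8, -2.8]
finger_gap: 0.628
gripper_force: 63.6
[-0.667  0.354  1.504 -0.005  1.283 -0.094]
[[ 0.541  0.841 -0.002]
 [ 0.841 -0.541 -0.005]
 [-0.005  0.001 -1.   ]]
[272.17155907 -80.01224023  -2.55469716] -32.75090401084116
```

```bash
python3 -m handwheel '[{"tx":10,"ty":-3,"tz":0,"wx":0,"wy":0,"wz":-0.08,"gripper":40},{"tx":35,"ty":-10,"tz":0,"wx":0,"wy":0,"wz":-0.22,"gripper":40},{"tx":68,"ty":-20,"tz":0,"wx":0,"wy":0,"wz":-0.36,"gripper":40},{"tx":102,"ty":-30,"tz":0,"wx":0,"wy":0,"wz":-0.5,"gripper":40},{"tx":136,"ty":-40,"tz":0,"wx":0,"wy":0,"wz":-0.64,"gripper":40},{"tx":170,"ty":-50,"tz":0,"wx":0,"wy":0,"wz":-0.78,"gripper":40},{"tx":204,"ty":-60,"tz":0,"wx":0,"wy":0,"wz":-0.92,"gripper":40},{"tx":238,"ty":-70,"tz":0,"wx":0,"wy":0,"wz":-1.06,"gripper":40},{"tx":262,"ty":-77,"tz":0,"wx":0,"wy":0,"wz":-1.2,"gripper":40},{"tx":272,"ty":-80,"tz":0,"wx":0,"wy":0,"wz":-1.3,"gripper":40}]'
python3 -m handwheel '[{"tx":0,"ty":0,"tz":0,"wx":0,"wy":0,"wz":-0.12,"gripper":40},{"tx":0,"ty":0,"tz":0,"wx":0,"wy":0,"wz":-0.26,"gripper":40},{"tx":0,"ty":0,"tz":0,"wx":0,"wy":0,"wz":-0.4,"gripper":40},{"tx":0,"ty":0,"tz":0,"wx":0,"wy":0,"wz":-0.54,"gripper":40},{"tx":0,"ty":0,"tz":0,"wx":0,"wy":0,"wz":-0.67,"gripper":40},{"tx":0,"ty":0,"tz":0,"wx":0,"wy":0,"wz":-0.76,"gripper":40},{"tx":0,"ty":0,"tz":0,"wx":0,"wy":0,"wz":-0.8,"gripper":40},{"tx":0,"ty":0,"tz":0,"wx":0,"wy":0,"wz":-0.8,"gripper":40},{"tx":0,"ty":0,"tz":0,"wx":0,"wy":0,"wz":-0.8,"gripper":40},{"tx":0,"ty":0,"tz":0,"wx":0,"wy":0,"wz":-0.8,"gripper":40}]'
python3 -m handwheel '[{"tx":0,"ty":0,"tz":0,"wx":0,"wy":-0.04,"wz":0,"gripper":40},{"tx":0,"ty":0,"tz":0,"wx":0,"wy":-0.1,"wz":0,"gripper":40},{"tx":0,"ty":0,"tz":0,"wx":0,"wy":-0.16,"wz":0,"gripper":40},{"tx":0,"ty":0,"tz":0,"wx":0,"wy":-0.22,"wz":0,"gripper":40},{"tx":0,"ty":0,"tz":0,"wx":0,"wy":-0.27,"wz":0,"gripper":40},{"tx":0,"ty":0,"tz":0,"wx":0,"wy":-0.27,"wz":0,"gripper":40},{"tx":0,"ty":0,"tz":0,"wx":0,"wy":-0.27,"wz":0,"gripper":40},{"tx":0,"ty":0,"tz":0,"wx":0,"wy":-0.27,"wz":0,"gripper":40},{"tx":0,"ty":0,"tz":0,"wx":0,"wy":-0.27,"wz":0,"gripper":40},{"tx":0,"ty":0,"tz":0,"wx":0,"wy":-0.27,"wz":0,"gripper":40}]'
python3 - <<'E'
from h import *
from scipy.spatial.transform import Rotation as R
o=robot.get_obs();print(o['joint_positions'].round(3));M=R.from_rotvec(o["orientation"]).as_matrix();print(M.round(3))
for n in("side","wrist"):
    im=robot.grab_frame(n);cv2.imwrite(f"pics/{n}2.png",im[:,:,::-1])
a=cv2.imread("pics/side2.png")[100:320,150:450];b=cv2.imread("pics/wrist2.png")
cv2.imwrite("pics/two.png",np.vstack([cv2.resize(a,None,fx=1.35,fy=1.35),cv2.resize(b,(405,303))]))
E
```

```text
t: 17.3
position: [0.5893, -0.0412, 0.2352]
orientation: [-1.272, -2.869, -0.001]
contact_force: [0.6, -0.1, -1.7]
finger_gap: 0.625
gripper_force: 63.8
t: 18.3
position: [0.5897, -0.0442, 0.2358]
orientation: [-0.067, -3.14, -0.0]
contact_force: [-0.6, 0.2, -1.4]
finger_gap: 0.618
gripper_force: 63.8
t: 19.3
position: [0.5906, -0.0444, 0.2362]
orientation: [0.06, 2.871, -0.008]
contact_force: [0.5, 1.0, -2.2]
finger_gap: 0.624
gripper_force: 63.6
[-0.222  0.214  1.746  0.06   0.917 -1.781]
[[-0.963  0.042  0.266]
 [ 0.04   0.999 -0.011]
 [-0.266 -0.    -0.964]]
```

View pics/two.png

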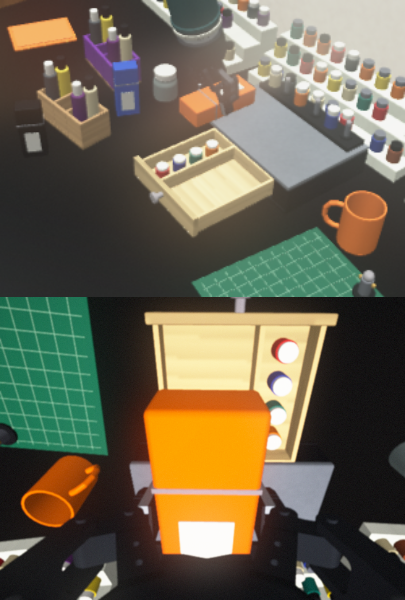

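The side and wrist views show the tin flat in the hand above the drawer, at (215,105) in the side half. In the wrist half, the compartment lies between columns 166 and 253 and the tin is centred at 207. I'll shift about 2 mm to the left (+y) and descend to about 25 mm above the floor.

```bash
python3 -m handwheel '[{"tx":-2,"ty":1,"tz":10,"wx":0,"wy":0,"wz":0,"gripper":40},{"tx":3,"ty":2,"tz":32,"wx":0,"wy":0,"wz":0,"gripper":40},{"tx":10,"ty":2,"tz":60,"wx":0,"wy":0,"wz":0,"gripper":40},{"tx":18,"ty":2,"tz":90,"wx":0,"wy":0,"wz":0,"gripper":40},{"tx":26,"ty":2,"tz":117,"wx":0,"wy":0,"wz":0,"gripper":40},{"tx":33,"ty":2,"tz":142,"wx":0,"wy":0,"wz":0,"gripper":40},{"tx":38,"ty":2,"tz":160,"wx":0,"wy":0,"wz":0,"gripper":40},{"tx":42,"ty":2,"tz":174,"wx":0,"wy":0,"wz":0,"gripper":40},{"tx":44,"ty":2,"tz":182,"wx":0,"wy":0,"wz":0,"gripper":40},{"tx":45,"ty":2,"tz":185,"wx":0,"wy":0,"wz":0,"gripper":40}]'
python3 - <<'E'
from h import *
for n in("scene","side"):
    im=robot.grab_frame(n);cv2.imwrite(f"pics/{n}3.png",im[:,:,::-1])
a=cv2.imread("pics/scene3.png")[150:300,190:390];b=cv2.imread("pics/side3.png")[140:290,220:420]
cv2.imwrite("pics/two3.png",np.hstack([cv2.resize(a,None,fx=2,fy=2),cv2.resize(b,None,fx=2,fy=2)]))
E
```

```text
t: 20.4
position: [0.5958, -0.0425, 0.0446]
orientation: [0.06, 2.873, -0.008]
contact_force: [0.8, -0.0, -1.5]
finger_gap: 0.622
gripper_force: 63.7
```

View pics/two3.png

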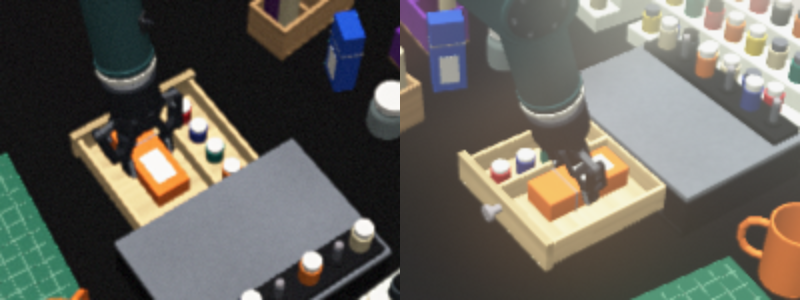

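Both views show the tin flat and inside the compartment, clear of the walls and the station. I've used all ten pictures, so I'll lower the last 26 mm gently and watch the force.

```bash
python3 -m handwheel '[{"tx":1,"ty":0,"tz":5,"wx":0,"wy":0,"wz":0,"gripper":40},{"tx":3,"ty":0,"tz":11,"wx":0,"wy":0,"wz":0,"gripper":40},{"tx":4,"ty":0,"tz":16,"wx":0,"wy":0,"wz":0,"gripper":40},{"tx":5,"ty":0,"tz":19,"wx":0,"wy":0,"wz":0,"gripper":40},{"tx":5.5,"ty":0,"tz":21,"wx":0,"wy":0,"wz":0,"gripper":40},{"tx":6,"ty":0,"tz":22,"wx":0,"wy":0,"wz":0,"gripper":40},{"tx":6.2,"ty":0,"tz":22.5,"wx":0,"wy":0,"wz":0,"gripper":40},{"tx":6.4,"ty":0,"tz":23,"wx":0,"wy":0,"wz":0,"gripper":40},{"tx":6.4,"ty":0,"tz":23,"wx":0,"wy":0,"wz":0,"gripper":40},{"tx":6.4,"ty":0,"tz":23,"wx":0,"wy":0,"wz":0,"gripper":40}]'
```

```text
t: 21.5
position: [0.5962, -0.0426, 0.0222]
orientation: [0.06, 2.871, -0.008]
contact_force: [-0.2, -0.8, -2.4]
finger_gap: 0.623
gripper_force: 63.7
```

```bash
python3 -m handwheel '[{"tx":0.1,"ty":0,"tz":0.5,"wx":0,"wy":0,"wz":0,"gripper":40},{"tx":0.3,"ty":0,"tz":1,"wx":0,"wy":0,"wz":0,"gripper":40},{"tx":0.4,"ty":0,"tz":1.5,"wx":0,"wy":0,"wz":0,"gripper":40},{"tx":0.5,"ty":0,"tz":2,"wx":0,"wy":0,"wz":0,"gripper":40},{"tx":0.6,"ty":0,"tz":2.3,"wx":0,"wy":0,"wz":0,"gripper":40},{"tx":0.7,"ty":0,"tz":2.6,"wx":0,"wy":0,"wz":0,"gripper":40},{"tx":0.8,"ty":0,"tz":3,"wx":0,"wy":0,"wz":0,"gripper":40},{"tx":0.8,"ty":0,"tz":3,"wx":0,"wy":0,"wz":0,"gripper":40},{"tx":0.8,"ty":0,"tz":3,"wx":0,"wy":0,"wz":0,"gripper":40},{"tx":0.8,"ty":0,"tz":3,"wx":0,"wy":0,"wz":0,"gripper":40}]'
```

```text
t: 22.5
position: [0.5972, -0.0427, 0.02]
orientation: [0.06, 2.869, -0.009]
contact_force: [-1.3, 1.5, 7.3]
finger_gap: 0.622
gripper_force: 65.0
```

Contact with the floor. Releasing and rising straight up.

```bash
python3 -m handwheel '[{"tx":0,"ty":0,"tz":0,"wx":0,"wy":0,"wz":0,"gripper":55},{"tx":0,"ty":0,"tz":0,"wx":0,"wy":0,"wz":0,"gripper":58},{"tx":0,"ty":0,"tz":0,"wx":0,"wy":0,"wz":0,"gripper":62},{"tx":0,"ty":0,"tz":0,"wx":0,"wy":0,"wz":0,"gripper":68},{"tx":0,"ty":0,"tz":0,"wx":0,"wy":0,"wz":0,"gripper":68},{"tx":0,"ty":0,"tz":0,"wx":0,"wy":0,"wz":0,"gripper":68},{"tx":-3,"ty":0,"tz":-10,"wx":0,"wy":0,"wz":0,"gripper":68},{"tx":-8,"ty":0,"tz":-29,"wx":0,"wy":0,"wz":0,"gripper":68},{"tx":-15,"ty":0,"tz":-55,"wx":0,"wy":0,"wz":0,"gripper":68},{"tx":-23,"ty":0,"tz":-83,"wx":0,"wy":0,"wz":0,"gripper":68}]'
python3 -m handwheel '[{"tx":-8,"ty":0,"tz":-28,"wx":0,"wy":0,"wz":0,"gripper":68},{"tx":-16,"ty":0,"tz":-56,"wx":0,"wy":0,"wz":0,"gripper":40},{"tx":-22,"ty":0,"tz":-77,"wx":0,"wy":0.1,"wz":0,"gripper":0},{"tx":-22,"ty":0,"tz":-77,"wx":0,"wy":0.2,"wz":0,"gripper":0},{"tx":-22,"ty":0,"tz":-77,"wx":0,"wy":0.27,"wz":0,"gripper":0},{"tx":-22,"ty":0,"tz":-77,"wx":0,"wy":0.27,"wz":0,"gripper":0},{"tx":-22,"ty":0,"tz":-77,"wx":0,"wy":0.27,"wz":0,"gripper":0},{"tx":-22,"ty":0,"tz":-77,"wx":0,"wy":0.27,"wz":0,"gripper":0},{"tx":-22,"ty":0,"tz":-77,"wx":0,"wy":0.27,"wz":0,"gripper":0},{"tx":-22,"ty":0,"tz":-77,"wx":0,"wy":0.27,"wz":0,"gripper":0}]'
python3 - <<'E'
from h import *
from scipy.spatial.transform import Rotation as R
o=robot.get_obs();print(o['joint_positions'].round(3));M=R.from_rotvec(o["orientation"]).as_matrix();print(M.round(3))
A=np.radians(-2.2);F=np.array([.4995,-.004])
for n in("side","scene"):
    im=robot.grab_frame(n);c=robot.calibration(n)
    m=hsv(im,(3,150,120),(16,255,255));N,_,s,ce=cv2.connectedComponentsWithStats(m)
    for i in range(1,N):
        p=ray(c,ce[i],.05)
        if s[i,4]>50 and .45<p[0]<.7 and -.12<p[1]<.06:
            print(n,s[i]);P=rect(c,(m*0+255*(_==i)).astype(np.uint8),.05);print(P)
E
```

```text
t: 23.5
position: [0.5955, -0.0426, 0.1061]
orientation: [0.06, 2.872, -0.008]
contact_force: [0.9, 0.2, -0.3]
finger_gap: 0.795
gripper_force: 0.0
t: 24.5
position: [0.596, -0.0426, 0.1851]
orientation: [-0.066, -3.141, 0.0]
contact_force: [-0.3, -0.6, 0.6]
finger_gap: -0.004
gripper_force: 0.0
[-0.187  0.399  1.57  -0.     1.172 -1.716]
[[-0.999  0.042 -0.   ]
 [ 0.042  0.999 -0.   ]
 [ 0.    -0.    -1.   ]]
side [309 231  24  19  85]
((603.645263671875, -73.4540786743164), (94.34953308105469, 19.707569122314453), 9.837023735046387)
side [285 239  22  18 175]
((528.80322265625, -62.292747497558594), (53.503196716308594, 61.10353088378906), 37.931846618652344)
scene [245 213  40  44 598]
((601.52392578125, -48.29212951660156), (60.001708984375, 139.72727966308594), 87.10700225830078)
```

The tin lies flat in the compartment (rectangle about 60 x 140 mm with its side face, centred near (0.60,-0.048)). Moving to the front panel.

```bash
python3 -m handwheel '[{"tx":20,"ty":-5,"tz":0,"wx":0,"wy":0,"wz":0,"gripper":0},{"tx":60,"ty":-12,"tz":0,"wx":0,"wy":0,"wz":0,"gripper":0},{"tx":100,"ty":-18,"tz":0,"wx":0,"wy":0,"wz":0,"gripper":0},{"tx":140,"ty":-21,"tz":0,"wx":0,"wy":0,"wz":0,"gripper":0},{"tx":140,"ty":-21,"tz":15,"wx":0,"wy":0,"wz":0,"gripper":0},{"tx":140,"ty":-21,"tz":50,"wx":0,"wy":0,"wz":0,"gripper":0},{"tx":140,"ty":-21,"tz":90,"wx":0,"wy":0,"wz":0,"gripper":0},{"tx":140,"ty":-21,"tz":125,"wx":0,"wy":0,"wz":0,"gripper":0},{"tx":140,"ty":-21,"tz":150,"wx":0,"wy":0,"wz":0,"gripper":0},{"tx":140,"ty":-21,"tz":155,"wx":0,"wy":0,"wz":0,"gripper":0}]'
python3 -m handwheel '[{"tx":-3,"ty":0,"tz":0,"wx":0,"wy":0,"wz":0,"gripper":0},{"tx":-7,"ty":0,"tz":0,"wx":0,"wy":0,"wz":0,"gripper":0},{"tx":-11,"ty":0,"tz":0,"wx":0,"wy":0,"wz":0,"gripper":0},{"tx":-15,"ty":0,"tz":0,"wx":0,"wy":0,"wz":0,"gripper":0},{"tx":-19,"ty":0,"tz":0,"wx":0,"wy":0,"wz":0,"gripper":0},{"tx":-23,"ty":0,"tz":0,"wx":0,"wy":0,"wz":0,"gripper":0},{"tx":-27,"ty":0,"tz":0,"wx":0,"wy":0,"wz":0,"gripper":0},{"tx":-31,"ty":0,"tz":0,"wx":0,"wy":0,"wz":0,"gripper":0},{"tx":-35,"ty":0,"tz":0,"wx":0,"wy":0,"wz":0,"gripper":0},{"tx":-39,"ty":0,"tz":0,"wx":0,"wy":0,"wz":0,"gripper":0}]'
```

```text
t: 25.6
position: [0.4541, -0.0573, 0.028]
orientation: [-0.066, -3.136, -0.002]
contact_force: [-1.0, 0.3, 0.1]
finger_gap: -0.002
gripper_force: 0.0
t: 26.6
position: [0.4949, -0.0593, 0.03]
orientation: [-0.066, -3.14, -0.0]
contact_force: [-2.1, 0.0, 0.6]
finger_gap: -0.0
gripper_force: 0.9
```

```bash
for i in 1 2; do :; done; python3 -m handwheel '[{"tx":-5,"ty":0,"tz":0,"wx":0,"wy":0,"wz":0,"gripper":0},{"tx":-10,"ty":0,"tz":0,"wx":0,"wy":0,"wz":0,"gripper":0},{"tx":-15,"ty":0,"tz":0,"wx":0,"wy":0,"wz":0,"gripper":0},{"tx":-20,"ty":0,"tz":0,"wx":0,"wy":0,"wz":0,"gripper":0},{"tx":-25,"ty":0,"tz":0,"wx":0,"wy":0,"wz":0,"gripper":0},{"tx":-30,"ty":0,"tz":0,"wx":0,"wy":0,"wz":0,"gripper":0},{"tx":-35,"ty":0,"tz":0,"wx":0,"wy":0,"wz":0,"gripper":0},{"tx":-40,"ty":0,"tz":0,"wx":0,"wy":0,"wz":0,"gripper":0},{"tx":-45,"ty":0,"tz":0,"wx":0,"wy":0,"wz":0,"gripper":0},{"tx":-50,"ty":0,"tz":0,"wx":0,"wy":0,"wz":0,"gripper":0}]'
python3 -m handwheel '[{"tx":-5,"ty":0,"tz":0,"wx":0,"wy":0,"wz":0,"gripper":0},{"tx":-10,"ty":0,"tz":0,"wx":0,"wy":0,"wz":0,"gripper":0},{"tx":-15,"ty":0,"tz":0,"wx":0,"wy":0,"wz":0,"gripper":0},{"tx":-20,"ty":0,"tz":0,"wx":0,"wy":0,"wz":0,"gripper":0},{"tx":-25,"ty":0,"tz":0,"wx":0,"wy":0,"wz":0,"gripper":0},{"tx":-30,"ty":0,"tz":0,"wx":0,"wy":0,"wz":0,"gripper":0},{"tx":-35,"ty":0,"tz":0,"wx":0,"wy":0,"wz":0,"gripper":0},{"tx":-40,"ty":0,"tz":0,"wx":0,"wy":0,"wz":0,"gripper":0},{"tx":-45,"ty":0,"tz":0,"wx":0,"wy":0,"wz":0,"gripper":0},{"tx":-50,"ty":0,"tz":0,"wx":0,"wy":0,"wz":0,"gripper":0}]'
```

```text
t: 27.6
position: [0.5454, -0.0615, 0.0301]
orientation: [-0.066, -3.141, 0.0]
contact_force: [-2.1, -0.7, 0.0]
finger_gap: -0.003
gripper_force: 0.9
t: 28.6
position: [0.5954, -0.0636, 0.0301]
orientation: [0.066, 3.141, -0.0]
contact_force: [-2.0, -1.7, 0.4]
finger_gap: 0.001
gripper_force: 0.9
```

```bash
python3 -m handwheel '[{"tx":-5,"ty":0,"tz":0,"wx":0,"wy":0,"wz":0,"gripper":0},{"tx":-10,"ty":0,"tz":0,"wx":0,"wy":0,"wz":0,"gripper":0},{"tx":-15,"ty":0,"tz":0,"wx":0,"wy":0,"wz":0,"gripper":0},{"tx":-20,"ty":0,"tz":0,"wx":0,"wy":0,"wz":0,"gripper":0},{"tx":-25,"ty":0,"tz":0,"wx":0,"wy":0,"wz":0,"gripper":0},{"tx":-30,"ty":0,"tz":0,"wx":0,"wy":0,"wz":0,"gripper":0},{"tx":-34,"ty":0,"tz":0,"wx":0,"wy":0,"wz":0,"gripper":0},{"tx":-38,"ty":0,"tz":0,"wx":0,"wy":0,"wz":0,"gripper":0},{"tx":-41,"ty":0,"tz":0,"wx":0,"wy":0,"wz":0,"gripper":0},{"tx":-44,"ty":0,"tz":0,"wx":0,"wy":0,"wz":0,"gripper":0}]'
python3 -m handwheel '[{"tx":-2,"ty":0,"tz":0,"wx":0,"wy":0,"wz":0,"gripper":0},{"tx":-4,"ty":0,"tz":0,"wx":0,"wy":0,"wz":0,"gripper":0},{"tx":-6,"ty":0,"tz":0,"wx":0,"wy":0,"wz":0,"gripper":0},{"tx":-8,"ty":0,"tz":0,"wx":0,"wy":0,"wz":0,"gripper":0},{"tx":-10,"ty":0,"tz":0,"wx":0,"wy":0,"wz":0,"gripper":0},{"tx":-12,"ty":0,"tz":0,"wx":0,"wy":0,"wz":0,"gripper":0},{"tx":-14,"ty":0,"tz":0,"wx":0,"wy":0,"wz":0,"gripper":0},{"tx":-15,"ty":0,"tz":0,"wx":0,"wy":0,"wz":0,"gripper":0},{"tx":-16,"ty":0,"tz":0,"wx":0,"wy":0,"wz":0,"gripper":0},{"tx":-17,"ty":0,"tz":0,"wx":0,"wy":0,"wz":0,"gripper":0}]'
```

```text
t: 29.6
position: [0.6391, -0.0654, 0.0301]
orientation: [-0.066, -3.141, 0.0]
contact_force: [-1.4, -1.1, 1.0]
finger_gap: 0.0
gripper_force: 0.8
t: 30.6
position: [0.6559, -0.0661, 0.0301]
orientation: [-0.066, -3.141, 0.0]
contact_force: [-1.8, -2.5, -0.5]
finger_gap: 0.001
gripper_force: 0.8
```

Not yet at the stop, so I'll continue at 1 mm per row.

```bash
python3 -m handwheel '[{"tx":-1,"ty":0,"tz":0,"wx":0,"wy":0,"wz":0,"gripper":0},{"tx":-2,"ty":0,"tz":0,"wx":0,"wy":0,"wz":0,"gripper":0},{"tx":-3,"ty":0,"tz":0,"wx":0,"wy":0,"wz":0,"gripper":0},{"tx":-4,"ty":0,"tz":0,"wx":0,"wy":0,"wz":0,"gripper":0},{"tx":-5,"ty":0,"tz":0,"wx":0,"wy":0,"wz":0,"gripper":0},{"tx":-6,"ty":0,"tz":0,"wx":0,"wy":0,"wz":0,"gripper":0},{"tx":-6.5,"ty":0,"tz":0,"wx":0,"wy":0,"wz":0,"gripper":0},{"tx":-7,"ty":0,"tz":0,"wx":0,"wy":0,"wz":0,"gripper":0},{"tx":-7.5,"ty":0,"tz":0,"wx":0,"wy":0,"wz":0,"gripper":0},{"tx":-8,"ty":0,"tz":0,"wx":0,"wy":0,"wz":0,"gripper":0}]'
```

```text
t: 31.6
position: [0.6587, -0.0662, 0.0298]
orientation: [-0.065, -3.131, -0.001]
contact_force: [-15.2, -1.7, 12.0]
finger_gap: -0.001
gripper_force: 7.7
```

The stop is reached at 15 N. I'll back away, then rise and check.

```bash
python3 -m handwheel '[{"tx":2,"ty":0,"tz":0,"wx":0,"wy":0,"wz":0,"gripper":0},{"tx":5,"ty":0,"tz":0,"wx":0,"wy":0,"wz":0,"gripper":0},{"tx":10,"ty":0,"tz":0,"wx":0,"wy":0,"wz":0,"gripper":0},{"tx":25,"ty":0,"tz":0,"wx":0,"wy":0,"wz":0,"gripper":0},{"tx":50,"ty":0,"tz":0,"wx":0,"wy":0,"wz":0,"gripper":0},{"tx":80,"ty":0,"tz":-10,"wx":0,"wy":0,"wz":0,"gripper":0},{"tx":110,"ty":0,"tz":-40,"wx":0,"wy":0,"wz":0,"gripper":0},{"tx":140,"ty":0,"tz":-80,"wx":0,"wy":0,"wz":0,"gripper":0},{"tx":160,"ty":0,"tz":-120,"wx":0,"wy":0,"wz":0,"gripper":0},{"tx":160,"ty":0,"tz":-150,"wx":0,"wy":0,"wz":0,"gripper":0}]'
python3 - <<'E'
from h import *
for n in("side","scene"):
    im=robot.grab_frame(n);c=robot.calibration(n);cv2.imwrite(f"pics/{n}end.png",im[:,:,::-1])
    for nm,lo,hi,z in(("wood",(12,40,70),(30,200,255),.06),("orange",(3,150,120),(16,255,255),.05)):
        m=hsv(im,lo,hi);N,L,s,ce=cv2.connectedComponentsWithStats(m)
        for i in range(1,N):
            p=ray(c,ce[i],z)
            if s[i,4]>40 and .4<p[0]<.9 and -.45<p[1]<.15: print(n,nm,s[i],rect(c,(255*(L==i)).astype(np.uint8),z))
    # station top front edge: grey mask near the panel
    for y in(-.07,-.03,.05):
        print(n,y,[tuple(int(q) for q in im[int(round(v)),int(round(u))]) for x in(.65,.655,.66,.665,.67,.675,.68,.685,.69,.70) for u,v in[proj(c,(x,y,.06))]])
E
```

```text
t: 32.6
position: [0.5016, -0.0592, 0.1821]
orientation: [0.066, 3.141, 0.0]
contact_force: [0.7, -0.2, -0.3]
finger_gap: 0.003
gripper_force: 0.0
side wood [301 192  52  56 925] ((662.5449829101562, -27.906837463378906), (246.90609741210938, 53.176361083984375), 87.36498260498047)
side wood [390 241  47  23 195] ((757.8209228515625, -270.0392150878906), (80.43146514892578, 112.0350112915039), 80.87513732910156)
side orange [ 389  241   48   48 1420] ((734.9692993164062, -274.5155944824219), (169.36294555664062, 111.63768005371094), 28.11758804321289)
side -0.07 [(191, 172, 134), (189, 169, 131), (178, 161, 125), (174, 158, 123), (215, 194, 150), (241, 230, 184), (220, 163, 111), (185, 118, 81), (122, 126, 128), (183, 192, 196)]
side -0.03 [(153, 152, 152), (182, 179, 179), (167, 160, 151), (174, 158, 123), (185, 168, 130), (242, 232, 188), (240, 228, 182), (243, 233, 190), (127, 130, 131), (182, 189, 195)]
side 0.05 [(183, 165, 128), (185, 167, 129), (185, 167, 129), (176, 160, 125), (173, 157, 123), (181, 164, 128), (239, 226, 180), (231, 216, 168), (164, 150, 119), (183, 190, 195)
[... 473 characters left out ...]
4375), (58.44609451293945, 29.653486251831055), 63.267913818359375)
scene orange [202 294  32  46 915] ((729.135009765625, -290.8132629394531), (78.17597198486328, 124.2529296875), 52.460235595703125)
scene -0.07 [(16, 17, 19), (19, 15, 17), (16, 11, 12), (18, 18, 17), (68, 57, 46), (221, 191, 138), (133, 140, 148), (134, 137, 148), (133, 137, 147), (134, 137, 145)]
scene -0.03 [(18, 15, 17), (24, 22, 24), (57, 53, 57), (88, 84, 89), (68, 55, 46), (216, 186, 134), (170, 157, 143), (132, 136, 146), (138, 143, 150), (139, 142, 151)]
scene 0.05 [(22, 17, 20), (15, 17, 13), (17, 17, 14), (21, 17, 18), (19, 16, 16), (68, 56, 42), (217, 187, 135), (144, 150, 156), (140, 143, 153), (145, 146, 156)]
```

Run:
```python
from h import *
c=robot.calibration("side");im=cv2.imread("pics/sideend.png")[:,:,::-1].copy()
for y in(-.11,-.09,-.08,-.07,-.06,-.05,-.04,-.02,0,.02,.04,.06,.08):
    e=.672+(y+.013)*.038
    print(y,[ '%d,%d,%d'%tuple(im[int(round(v)),int(round(u))]) for d in(4,8,10,12,14,16,18,20) for u,v in[proj(c,(e+d/1000,y,.06))]])
h=cv2.cvtColor(im,cv2.COLOR_RGB2HSV)[190:250,300:356];ys,xs=np.where((h[...,0]<15)&(h[...,1]>110)&(h[...,2]>100));print([(int(x)+300,int(y)+190) for x,y in zip(xs,ys)])
```

```text
-0.11 ['242,231,187', '243,234,191', '243,234,191', '240,229,184', '240,229,184', '203,186,152', '203,186,152', '132,136,138']
-0.09 ['241,230,184', '241,230,185', '241,230,185', '189,134,92', '189,134,92', '183,119,87', '126,131,132', '126,131,132']
-0.08 ['241,230,185', '240,228,182', '240,226,178', '227,188,136', '178,118,81', '151,111,94', '122,126,127', '132,136,139']
-0.07 ['241,230,184', '240,228,182', '220,163,111', '220,163,111', '185,118,81', '185,118,81', '122,126,128', '122,126,128']
-0.06 ['241,230,185', '240,228,182', '237,219,168', '210,151,103', '210,151,103', '184,118,85', '129,119,112', '125,130,131']
-0.05 ['241,230,184', '241,229,184', '239,223,174', '239,223,174', '182,121,82', '182,121,82', '122,126,129', '132,137,139']
-0.04 ['241,230,185', '240,228,182', '241,230,185', '243,234,191', '240,229,186', '240,229,186', '124,127,129', '124,127,129']
-0.02 ['240,229,183', '240,228,182', '240,228,182', '231,217,168', '161,146,116', '151,140,119', '122,126,128', '133,138,139']
0 ['240,228,183', '239,226,179', '239,226,179', '206,185,144', '159,146,119', '159,146,119', '129,126,116', '128,132,133']
0.02 ['229,214,165', '239,227,181', '238,225,179', '229,207,159', '147,85,82', '128,98,98', '128,98,98', '125,128,130']
0.04 ['240,228,182', '237,224,177', '234,220,173', '234,220,173', '233,215,168', '201,181,145', '123,114,115', '123,114,115']
0.06 ['239,226,180', '237,224,178', '237,224,178', '214,193,150', '214,193,150', '148,136,112', '135,139,141', '135,139,141']
0.08 ['120,114,100', '224,209,163', '224,209,163', '238,225,179', '143,131,109', '166,154,130', '166,154,130', '151,148,139']
[(317, 202), (318, 203), (319, 204), (320, 205), (321, 206), (336, 219), (337, 220), (338, 220), (338, 221), (339, 221), (339, 222), (340, 222), (340, 223), (341, 223), (342, 224), (343, 225), (344, 226), (345, 227), (346, 227), (346, 228), (347, 228), (347, 229), (348, 229)]
```

A slit of 1 to 2 pixels is visible above the panel, which fits the 2 mm height difference there. I'll press once more gently to make sure it is shut.

```bash
python3 -m handwheel '[{"tx":0,"ty":0,"tz":30,"wx":0,"wy":0,"wz":0,"gripper":0},{"tx":0,"ty":0,"tz":70,"wx":0,"wy":0,"wz":0,"gripper":0},{"tx":0,"ty":0,"tz":110,"wx":0,"wy":0,"wz":0,"gripper":0},{"tx":0,"ty":0,"tz":140,"wx":0,"wy":0,"wz":0,"gripper":0},{"tx":-20,"ty":0,"tz":150,"wx":0,"wy":0,"wz":0,"gripper":0},{"tx":-55,"ty":0,"tz":150,"wx":0,"wy":0,"wz":0,"gripper":0},{"tx":-90,"ty":0,"tz":150,"wx":0,"wy":0,"wz":0,"gripper":0},{"tx":-120,"ty":0,"tz":150,"wx":0,"wy":0,"wz":0,"gripper":0},{"tx":-138,"ty":0,"tz":150,"wx":0,"wy":0,"wz":0,"gripper":0},{"tx":-146,"ty":0,"tz":150,"wx":0,"wy":0,"wz":0,"gripper":0}]'
python3 -m handwheel '[{"tx":-2,"ty":0,"tz":0,"wx":0,"wy":0,"wz":0,"gripper":0},{"tx":-4,"ty":0,"tz":0,"wx":0,"wy":0,"wz":0,"gripper":0},{"tx":-6,"ty":0,"tz":0,"wx":0,"wy":0,"wz":0,"gripper":0},{"tx":-7,"ty":0,"tz":0,"wx":0,"wy":0,"wz":0,"gripper":0},{"tx":-8,"ty":0,"tz":0,"wx":0,"wy":0,"wz":0,"gripper":0},{"tx":-9,"ty":0,"tz":0,"wx":0,"wy":0,"wz":0,"gripper":0},{"tx":-10,"ty":0,"tz":0,"wx":0,"wy":0,"wz":0,"gripper":0},{"tx":-10,"ty":0,"tz":0,"wx":0,"wy":0,"wz":0,"gripper":0},{"tx":-10,"ty":0,"tz":0,"wx":0,"wy":0,"wz":0,"gripper":0},{"tx":-10,"ty":0,"tz":0,"wx":0,"wy":0,"wz":0,"gripper":0}]'
python3 -m handwheel '[{"tx":-1,"ty":0,"tz":0,"wx":0,"wy":0,"wz":0,"gripper":0},{"tx":-2,"ty":0,"tz":0,"wx":0,"wy":0,"wz":0,"gripper":0},{"tx":-3,"ty":0,"tz":0,"wx":0,"wy":0,"wz":0,"gripper":0},{"tx":-4,"ty":0,"tz":0,"wx":0,"wy":0,"wz":0,"gripper":0},{"tx":-4,"ty":0,"tz":0,"wx":0,"wy":0,"wz":0,"gripper":0},{"tx":-4,"ty":0,"tz":0,"wx":0,"wy":0,"wz":0,"gripper":0},{"tx":-4,"ty":0,"tz":0,"wx":0,"wy":0,"wz":0,"gripper":0},{"tx":-4,"ty":0,"tz":0,"wx":0,"wy":0,"wz":0,"gripper":0},{"tx":-4,"ty":0,"tz":0,"wx":0,"wy":0,"wz":0,"gripper":0},{"tx":-4,"ty":0,"tz":0,"wx":0,"wy":0,"wz":0,"gripper":0}]'
```

```text
t: 33.7
position: [0.6524, -0.0659, 0.0294]
orientation: [0.065, 3.139, -0.0]
contact_force: [-0.2, -0.2, -0.3]
finger_gap: 0.002
gripper_force: 0.0
t: 34.7
position: [0.6587, -0.0663, 0.03]
orientation: [-0.066, -3.139, -0.0]
contact_force: [-5.3, -0.6, 3.8]
finger_gap: -0.004
gripper_force: 2.7
t: 35.7
position: [0.6586, -0.0661, 0.0295]
orientation: [-0.065, -3.131, -0.001]
contact_force: [-14.2, -2.3, 9.5]
finger_gap: -0.0
gripper_force: 7.2
```

The panel is firm at the same place, so the drawer is fully shut. I'll retreat and hand in.

```bash
python3 -m handwheel '[{"tx":2,"ty":0,"tz":0,"wx":0,"wy":0,"wz":0,"gripper":0},{"tx":5,"ty":0,"tz":0,"wx":0,"wy":0,"wz":0,"gripper":0},{"tx":10,"ty":0,"tz":0,"wx":0,"wy":0,"wz":0,"gripper":0},{"tx":25,"ty":0,"tz":0,"wx":0,"wy":0,"wz":0,"gripper":0},{"tx":50,"ty":0,"tz":0,"wx":0,"wy":0,"wz":0,"gripper":0},{"tx":80,"ty":0,"tz":-10,"wx":0,"wy":0,"wz":0,"gripper":0},{"tx":110,"ty":0,"tz":-40,"wx":0,"wy":0,"wz":0,"gripper":0},{"tx":140,"ty":0,"tz":-80,"wx":0,"wy":0,"wz":0,"gripper":0},{"tx":150,"ty":0,"tz":-110,"wx":0,"wy":0,"wz":0,"gripper":0},{"tx":150,"ty":0,"tz":-110,"wx":0,"wy":0,"wz":0,"gripper":0}]'
python3 -c "
from station import robot;print(robot.sign_off())"
```

```text
t: 36.7
position: [0.5158, -0.0607, 0.1442]
orientation: [0.066, 3.133, -0.003]
contact_force: [1.0, -0.6, -0.0]
finger_gap: -0.004
gripper_force: 0.0
the job is handed in; nothing more can be done
None
```

The job is handed in at 36.7 s: the orange tin was stood on the mat, gripped another way, laid flat in the wide compartment, and the drawer pushed gently to its hard stop (about 15 N); the mug, jar and figure were left alone.

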